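# Spot reading in the low culture pot

## Robot

A 6-joint arm with a two-finger parallel gripper is mounted at the origin on the work surface. World frame = base frame: x ahead of the robot, y to its left, z up, the work surface at z = 0. Lengths are in m, angles in rad, forces in N, time in s.
With the tool pointing down it reaches from about 0.3 to 0.75 m from the base axis. Payload 8.5 kg.
Tool frame: the origin (TCP) lies on the centre line of the jaws, within the pads' length; the fingertips stand 11 mm ahead of it and the grasp point (between the pads) lies 8 mm behind it (ctrl.finger_overhang is the distance from the TCP to the fingertips, in m); z points along the fingers, y is the line along which they close (so a half turn about z gives the same grasp; the last joint's range is limited). The gripper opens to 88 mm and grips with 3 to 60 N. Pads are 18 mm wide; open, the fingers measure 123 mm over their backs; the gripper's body (75 mm by 187 mm) begins 45 mm behind the grasp point.
Start: joints at [-1.328, 0.381, 1.297, -0, 1.464, -0.215], TCP at [0.243, -0.493, 0.25] pointing down, gripper open.
Joint ranges: [-3.11, 3.11], [-0.89, 2.33], [0.22, 2.48], [-1.42, 4.56], [0.17, 2.85], [-2.88, 2.88]. Speed limits (rad/s): [2.39, 2.39, 3.14, 3.14, 3.14, 3.14].

## Interface

Orientations are given as a rotation vector (axis times angle).
In Python, from workcell import ctrl gives the robot as it stands.
- The arm moves only by the tool drive_tool, never from a script. Its argument "motion" is a list of rows, each a list of 3 entries, a list of its own where there are three numbers: the closure, from 0 (fully open) to 1 (shut), then the shift along the tool's x, y, z in cm, then the turn about the tool's z in degrees. In form: [[gripper, [x, y, z], spin], ...]. A call has exactly 5 rows; each row shifts and turns the commanded pose from where the row before left it, along the tool's axes as they then stand; what a row does not reach is not made up. A row lasts 1/8 s, in which the tool goes at most 62.5 mm and 10.7 degrees, less where a joint would pass 70% of its speed; a pose out of reach is approached as far as the arm can. A call is refused whole if a number of a shift passes 6.25 or a number of a turn 10.7, either way. A call with a gripper value outside its range is refused whole. The fingers move at their own pace and stop on an object; "newtons" is the grip in N (left out, the last holds). Time passes only in rows, so rows that do not move let the fingers close, or fill a call up. It gives the time, the measured TCP pose, the force, the opening and the grip force at its end, in the units of the state.
- ctrl.sense(): the state, without advancing time (a new reading comes with each control period).
- ctrl.capture(name): name is "side" or "top" or "wrist"; returns (picture, depth): 480x640x3 uint8, red, green, blue; 480x640 float32, m along the optical axis (not along the pixel's ray), 0 where there is no reading.
- ctrl.camera_info(name): a dict with "K" (3x3 intrinsics, pixels), "rvec" (rotation vector, rad) and "tvec" (3), from world to camera coordinates, as OpenCV has them. Camera axes: x right, y down, z forward; pixel columns grow to the right and rows downward; lengths in m; the calibration is good to about 2 mm. A picture is of the moment at which its call begins: read the wrist's pose just before it. camera_info takes no time and is no camera call; for the wrist camera it gives the pose at the moment of the call.
- ctrl.sign_off(): hands the job in; it is judged then, once.
The state is a dict: "t": time; "qpos": joint angles; "joint_vel": joint speeds; "effort": joint torques, N m; "ee_pos": TCP position; "tool_rot": TCP orientation; "force": force on the tool from outside, world axes, zero at the start; "moment": the same for the moment, N m; "gripper_width": opening from 0.0 (shut) to 1.0 (fully open); "grip_force": force on a finger pad.
Only numpy, scipy, OpenCV 4.12 (cv2) and the standard library are available. Lean on these libraries where they do the work, as an engineer would, in place of code of your own. Each camera call takes 0.05 s, during which the arm holds its last target. There are 200 camera calls.

## Task

Take the air probe out of its stand and, holding it upright, dip its tip into the lower of the two open round white pots, more than halfway down, for about a second. Then put the probe back in its stand, standing upright with its round guard resting on the rim, and let go. Leave both pots standing where they are and do not dip into the tall one.

Things in the scene. Friction and masses are not known exactly. Their poses are not given: they have to be found in the camera images.
- probe: The hand-held air probe, round all over, 160 mm long and about 90 g, starting upright in the stand. Origin at the lower end of its tip, z up along its axis. From the tip: steel stem 10 mm in diameter with a rounded end up to z = 90 mm; grey round guard 56 mm in diameter from z = 90 to 94 mm; white cylindrical grip 26 mm in diameter from z = 94 to 160 mm. Take it by the grip from above, at any yaw.
- stand: Dark steel tube stand, fixed to the bench (its place differs from run to run). Origin at the centre of its underside on the bench, z up. Foot 80 mm in diameter and 8 mm thick; upright tube 40 mm in outer and 30 mm in inner diameter, open at the top, rim at z = 110 mm. The probe's stem hangs in the bore with its guard lying on the rim, so its tip is then at z = 20 mm; anywhere that the stem fits in the bore (up to 10 mm off centre) will do.
- low_pot: The low white plastic pot, loose on the bench, about 80 g, round and open at the top, 55 mm high, outer diameter 72 mm at the rim and 68 mm at the bottom, wall 3 mm, inner floor 5 mm above its underside. Origin at the centre of its underside, z up.
- tall_pot: The tall white plastic pot, a bystander: as the low pot in diameter and wall but 100 mm high, loose, about 120 g. Origin at the centre of its underside, z up.
Mind the look-alikes: they are no part of the job. Leave any brown, purple or turquoise look-alike of the low_pot alone.

How it is judged:
On the way:
1. the probe is upright with its tip inside the low pot, at least 25 mm below the rim, for half a second (z of probe in the frame of low_pot between 0 and 0.03 m and horizontal distance between probe and low_pot below 0.032 m and angle between probe's own z axis and vertical below 0.35 rad), for 0.5 s.
At the end, for the whole second after the job is handed in: The probe is at rest in the stand's tube: tip within 14 mm of the stand's axis and 12 to 28 mm above the bench, within 0.15 rad of upright; both pots stand upright (within 0.15 rad), each within 30 mm of where it started (horizontal distance between probe and stand below 0.014 m and z of probe in the frame of stand between 0.012 and 0.028 m and angle between each of probe, low_pot, tall_pot's own z axis and vertical below 0.15 rad and linear speed of probe below 0.02 m/s and distance of each of low_pot, tall_pot from where it was at the start of the episode below 0.03 m); the robot touches nothing.
It fails at once if the tip is dipped into the tall pot (z of probe in the frame of tall_pot below 0.09 m and horizontal distance between probe and tall_pot below 0.032 m).
It fails at once if a pot is tipped by more than 0.5 rad (angle between any of low_pot, tall_pot's own z axis and vertical above 0.5 rad).
It fails at once if a pot is moved by more than 40 mm (distance of any of low_pot, tall_pot from where it was at the start of the episode above 0.04 m).
It also fails if it takes over 56 s, if anything falls off the work surface, if the arm or the gripper's body presses on something with over 40 N, if the wrist force passes 120 N, or if a joint passes its speed limit or range.

## Working session

There is one attempt and no reset: what is moved stays moved. The work goes in short steps, Python scripts to look and compute and a tool call to move; the robot and the scene stay as the last step left them, time stands still between calls to the robot, and variables do not carry over. Pictures are saved under pics/ and viewed, at most 10 in all, crops included, and the job is handed in when it is done.

Besides the shell and the picture viewer there is one more tool, called as a command line: name --argument value ..., lists and objects as JSON in quotes. drive_tool: Moves the arm, as the interface text tells. Its arguments: {"type":"object","properties":{"motion":{"type":"array"},"newtons":{"type":"number"}},"required":["motion"]}

```bash
mkdir -p pics
python3 - <<'E'
from workcell import ctrl
import cv2,numpy as np
s=ctrl.sense();print(s)
ims=[]
for n in("top","side"):
    p,d=ctrl.capture(n);np.savez(f"{n}.npz",p=p,d=d,**ctrl.camera_info(n))
    cv2.imwrite(f"pics/{n}.png",p[:,:,::-1]);print(n,ctrl.camera_info(n),(d>0).mean())
E
```

```text
{'t': 0.0, 'qpos': array([-1.32828904e+00,  3.81188558e-01,  1.29825417e+00,  8.84643471e-06,
        1.46361369e+00, -2.15283219e-01]), 'joint_vel': array([-1.79436286e-04,  3.99128269e-04,  3.16184502e-05, -6.86278555e-04,
        3.81061300e-04, -3.21528824e-04]), 'effort': array([ 1.54219608e-03, -4.37923908e+01, -2.24556720e+01,  7.13124080e-02,
        3.51824029e-02, -1.18646249e-04]), 'ee_pos': array([ 0.24302412, -0.49309654,  0.24914398]), 'tool_rot': array([-3.05822733e+00, -7.12499222e-01,  1.74748567e-05]), 'force': array([ 0.46440579,  0.31929562, -0.37513657]), 'moment': array([-0.00460463, -0.0162683 ,  0.06032996]), 'grip_force': 0.0, 'gripper_width': 1.0008737336366265}
top {'K': array([[469.78378546,   0.        , 335.2440072 ],
       [  0.        , 469.78378546, 240.13067498],
       [  0.        ,   0.        ,   1.        ]]), 'rvec': array([ 2.17190267, -2.0183404 ,  0.22879589]), 'tvec': array([0.05432572, 0.50168212, 0.7189799 ])} 0.9961328125
side {'K': array([[622.46626167,   0.        , 323.05905585],
       [  0.        , 622.46626167, 241.46232723],
       [  0.        ,   0.        ,   1.        ]]), 'rvec': array([ 0.76909252, -2.62176222,  1.0210193 ]), 'tvec': array([0.46095888, 0.177381  , 1.0607334 ])} 0.99580078125
```

View pics/top.png

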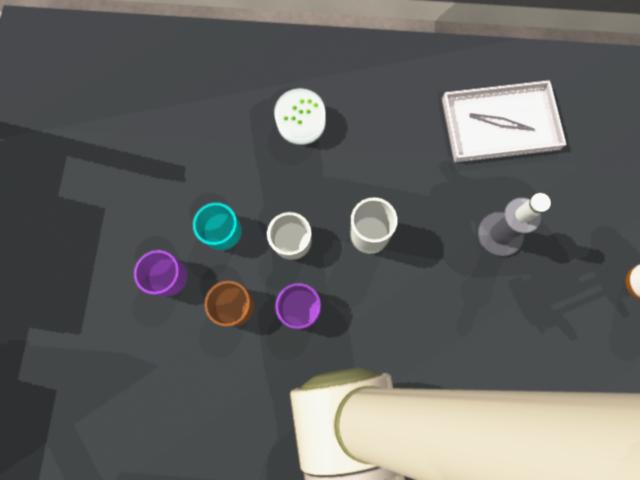

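View pics/side.png

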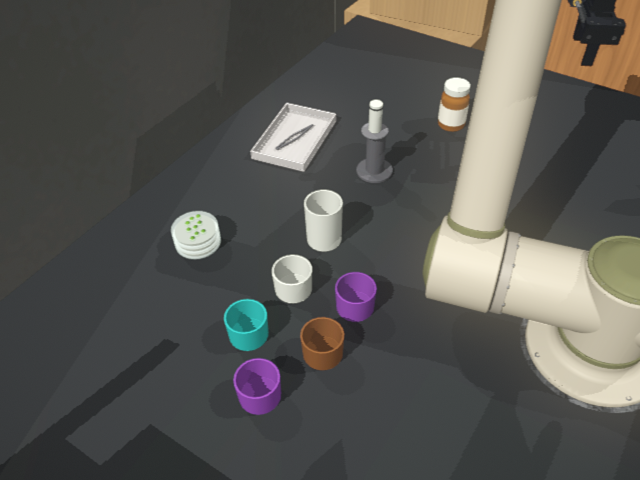

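The top view shows the low white pot at (290,236), the tall pot at (373,225), the probe's cap at (540,203) and the stand's foot at (502,234). The side view agrees: the low pot is at (292,278), the tall one at (323,220) and the probe at (376,105).

```bash
cat > h.py <<'E'
import numpy as np,cv2
def cloud(d,K,rvec,tvec):
    R=cv2.Rodrigues(np.asarray(rvec,float))[0]
    v,u=np.mgrid[:d.shape[0],:d.shape[1]]
    c=np.stack([(u-K[0,2])/K[0,0]*d,(v-K[1,2])/K[1,1]*d,d],-1)
    return (c-np.asarray(tvec).ravel())@R
def circ(P):
    c,r=cv2.minEnclosingCircle(P[:,:2].astype(np.float32).reshape(-1,1,2)*1000)
    return np.round(c,1),round(r,1)
E
python3 - <<'E'
from h import *
B={"top":dict(low=(255,205,325,270),tall=(345,190,405,260),probe=(475,185,560,260)),
"side":dict(low=(268,250,316,305),tall=(300,185,348,255),probe=(350,90,400,190))}
H=dict(low=[(.048,.06)],tall=[(.093,.105)],probe=[(.004,.012),(.105,.118),(.125,.172),(.174,.19)])
for n in B:
    z=np.load(n+".npz");C=cloud(z["d"],z["K"],z["rvec"],z["tvec"])
    for k,(a,b,c,e) in B[n].items():
        P=C[b:e,a:c].reshape(-1,3); print(n,k,"maxz",P[:,2].max().round(4))
        for lo,hi in H[k]:
            Q=P[(P[:,2]>lo)&(P[:,2]<hi)]
            if len(Q)>5: print("  ",lo,hi,len(Q),*circ(Q),"mean",Q.mean(0).round(4))
E
```

```text
top low maxz 0.8138
   0.048 0.06 304 [503.2 168.5] 36.1 mean [0.5044 0.1694 0.0537]
top tall maxz 0.8138
   0.093 0.105 334 [523.5  31.4] 36.1 mean [0.5242 0.0314 0.0987]
top probe maxz 0.8138
   0.004 0.012 908 [ 569.1 -216.5] 72.8 mean [ 0.5343 -0.1917  0.0078]
   0.105 0.118 627 [ 543.9 -196.5] 28.2 mean [ 0.5398 -0.1918  0.1138]
   0.125 0.172 252 [ 543.7 -196.2] 12.9 mean [ 0.538  -0.1893  0.1488]
   0.174 0.19 279 [ 544.  -196.5] 13.2 mean [ 0.5433 -0.1956  0.1793]
side low maxz 0.9063
   0.048 0.06 291 [503.2 170. ] 37.8 mean [0.5035 0.1716 0.0522]
side tall maxz 0.9063
   0.093 0.105 272 [524.8  34.7] 37.6 mean [0.5252 0.036  0.0971]
side probe maxz 0.9063
   0.004 0.012 400 [ 604.8 -299.8] 179.2 mean [ 0.5385 -0.1884  0.0068]
   0.105 0.118 264 [ 545.8 -193.8] 29.8 mean [ 0.5418 -0.1875  0.1124]
   0.125 0.172 238 [ 543.7 -191.8] 13.6 mean [ 0.5413 -0.1866  0.1491]
   0.174 0.19 91 [ 546.6 -192.8] 15.7 mean [ 0.5447 -0.1927  0.1779]
```

drive_tool --motion '[[0,[5,-1.7,0],0],[0,[5,-1.7,0],0],[0,[5,-1.7,0],0],[0,[5,-1.7,0],0],[0,[5,-1.7,0],0]]'

```text
t: 0.72
ee_pos: [0.4307, -0.3052, 0.2495]
tool_rot: [-3.059, -0.713, 0.0]
force: [0.1, -0.3, 0.2]
gripper_width: 1.004
grip_force: 0.0
```

drive_tool --motion '[[0,[5,-1.7,0],0],[0,[5,-1.7,0],0],[0,[5,-1.5,0],0],[0,[0,0,0],0],[0,[0,0,0],0]]'

```text
t: 1.35
ee_pos: [0.5423, -0.1966, 0.2494]
tool_rot: [-3.059, -0.713, 0.001]
force: [0.0, -0.2, 0.9]
gripper_width: 0.998
grip_force: 0.0
```

```bash
cat > g.py <<'E'
from workcell import ctrl
import sys
from h import *
def go(x,y,z):
    s=ctrl.sense();R=cv2.Rodrigues(s["tool_rot"])[0]
    print("ee",s["ee_pos"].round(4),"rot",s["tool_rot"].round(3),"f",s["force"].round(1),"grip",s["grip_force"],"w",round(s["gripper_width"],3),"t",s["t"])
    print("shift cm",(R.T@(np.array([x,y,z])-s["ee_pos"])*100).round(2))
if __name__=="__main__": go(*map(float,sys.argv[1:]))
E
python3 g.py .544 -.1955 .147
python3 - <<'E'
from workcell import ctrl
from h import *
i=ctrl.camera_info("wrist");p,d=ctrl.capture("wrist")
cv2.imwrite("pics/w.png",p[:,:,::-1])
P=cloud(d,i["K"],i["rvec"],i["tvec"])[d>0]
for c in((.544,-.1955),):
  near=np.hypot(P[:,0]-c[0],P[:,1]-c[1])<.06
  for lo,hi in((.005,.012),(.107,.118),(.125,.172),(.174,.19)):
    Q=P[near&(P[:,2]>lo)&(P[:,2]<hi)]
    if len(Q)>5: print(lo,len(Q),*circ(Q),Q.mean(0))
E
```

```text
ee [ 0.5423 -0.1966  0.2494] rot [-3.059e+00 -7.130e-01  1.000e-03] f [ 0.  -0.2  0.9] grip 0.0 w 0.998 t 1.35
shift cm [ 0.21 -0.02 10.24]
0.005 1349 [ 543.6 -198.8] 39.7 [ 0.56194328 -0.19020155  0.00892946]
0.107 1936 [ 546.2 -196.6] 27.9 [ 0.55326573 -0.19301602  0.114947  ]
0.125 382 [ 550.4 -194.9] 12.2 [ 0.55564682 -0.19198281  0.14886104]
0.174 1273 [ 546.2 -196.6] 13.4 [ 0.54741677 -0.19600773  0.18035089]
```

View pics/w.png

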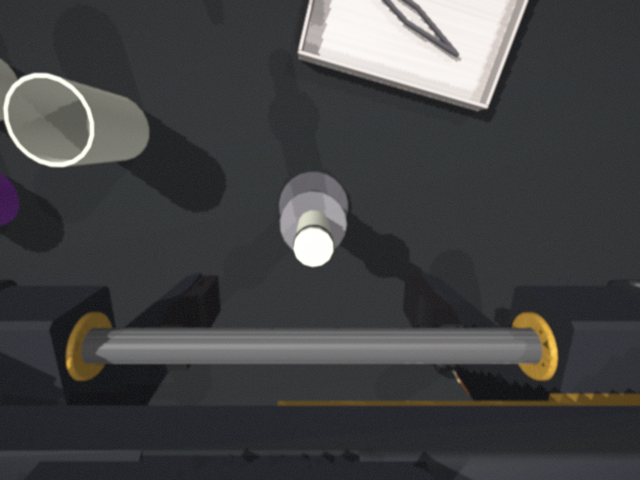

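The wrist view shows the probe's cap at (313,246) between the open jaws, upright over the stand. The tall pot is well clear at (50,120). I'm descending now.

drive_tool --motion '[[0,[0.3,0.1,2.2],0],[0,[0,0,3],0],[0,[0,0,3],0],[0,[0,0,2],0],[0,[0,0,0],0]]' --newtons 25

```text
t: 2.02
ee_pos: [0.5446, -0.1967, 0.1468]
tool_rot: [-3.058, -0.71, 0.003]
force: [-0.1, 0.0, 0.2]
gripper_width: 0.998
grip_force: 0.0
```

drive_tool --motion '[[0.5,[0,0,0],0],[0.6,[0,0,0],0],[0.7,[0,0,0],0],[0.8,[0,0,0],0],[0.9,[0,0,0],0]]'

```text
t: 2.65
ee_pos: [0.5458, -0.1959, 0.1478]
tool_rot: [3.06, 0.713, 0.0]
force: [0.3, -0.7, -0.6]
gripper_width: 0.456
grip_force: 0.0
```

drive_tool --motion '[[1,[0,0,0],0],[1,[0,0,0],0],[1,[0,0,0],0],[1,[0,0,0],0],[1,[0,0,0],0]]'

```text
t: 3.28
ee_pos: [0.5458, -0.1959, 0.1477]
tool_rot: [3.06, 0.713, 0.0]
force: [0.5, -0.2, -0.1]
gripper_width: 0.289
grip_force: 25.0
```

drive_tool --motion '[[1,[0,0,-1.5],0],[1,[0,0,-3],0],[1,[0,0,-3],0],[1,[0,0,-3],0],[1,[0,0,-2.5],0]]'

```text
t: 3.9
ee_pos: [0.5457, -0.1959, 0.2801]
tool_rot: [3.058, 0.713, 0.002]
force: [0.2, 0.1, -1.3]
gripper_width: 0.286
grip_force: 25.0
```

drive_tool --motion '[[1,[0,0,0],0],[1,[0,0,0],0],[1,[0,0,0],0],[1,[0,0,0],0],[1,[0,0,0],0]]'

```text
t: 4.53
ee_pos: [0.5458, -0.1959, 0.2774]
tool_rot: [-3.059, -0.713, 0.001]
force: [0.2, -0.6, -0.3]
gripper_width: 0.29
grip_force: 25.0
```

```bash
python3 g.py .503 .169 .278
python3 - <<'E'
from workcell import ctrl
from h import *
p,d=ctrl.capture("side");cv2.imwrite("pics/s2.png",p[:,:,::-1])
i=ctrl.camera_info("side");C=cloud(d,i["K"],i["rvec"],i["tvec"])
for n,(a,b,c,e),lo,hi in(("low",(268,250,316,305),.048,.06),("tall",(300,185,348,255),.093,.105)):
    P=C[b:e,a:c].reshape(-1,3);Q=P[(P[:,2]>lo)&(P[:,2]<hi)];print(n,*circ(Q))
P=C.reshape(-1,3);n=np.hypot(P[:,0]-.5455,P[:,1]+.1965)<.035
for lo in np.arange(.11,.24,.02):
    Q=P[n&(P[:,2]>lo)&(P[:,2]<lo+.02)];print(lo.round(2),len(Q),*(circ(Q) if len(Q)>3 else ()))
E
```

```text
ee [ 0.5458 -0.1959  0.2774] rot [-3.059e+00 -7.130e-01  1.000e-03] f [ 0.2 -0.6 -0.3] grip 24.999698689207435 w 0.29 t 4.525
shift cm [ 12.29 -34.62  -0.05]
low [504.4 170.7] 38.1
tall [526.1  34.9] 38.0
0.11 12 [ 540.4 -194.1] 18.7
0.13 0
0.15 40 [ 544.6 -192.7] 5.1
0.17 40 [ 545.7 -192.4] 6.2
0.19 44 [ 544.6 -191.7] 5.4
0.21 29 [ 544.  -190.7] 4.3
0.23 309 [ 544.5 -194.9] 30.4
```

View pics/s2.png

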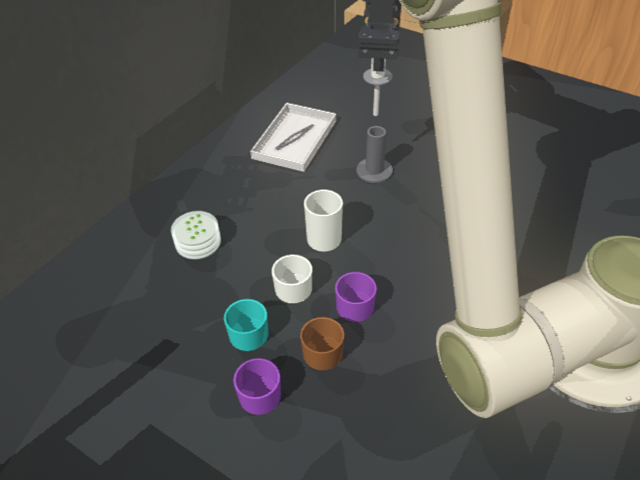

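The side view shows the probe hanging upright in the jaws, tip at (376,115), above the stand. Both pots are untouched. Next I'm moving over the low pot.

drive_tool --motion '[[1,[0.7,-2,0],0],[1,[1.4,-4,0],0],[1,[1.4,-4,0],0],[1,[1.4,-4,0],0],[1,[1.4,-4,0],0]]'

```text
t: 5.2
ee_pos: [0.5218, -0.0041, 0.2779]
tool_rot: [-3.059, -0.714, -0.0]
force: [0.2, 0.9, -1.1]
gripper_width: 0.289
grip_force: 25.0
```

drive_tool --motion '[[1,[1.4,-4,0],0],[1,[1.4,-4,0],0],[1,[1.4,-4,0],0],[1,[1.1,-3,0],0],[1,[0.7,-1.6,0],0]]'

```text
t: 5.82
ee_pos: [0.5021, 0.1709, 0.2779]
tool_rot: [-3.059, -0.716, -0.0]
force: [0.7, -0.7, -0.8]
gripper_width: 0.286
grip_force: 25.0
```

drive_tool --motion '[[1,[0,0,0],0],[1,[0,0,0],0],[1,[0,0,0],0],[1,[0,0,0],0],[1,[0,0,0],0]]'

```text
t: 6.45
ee_pos: [0.5033, 0.1685, 0.2777]
tool_rot: [3.06, 0.712, -0.0]
force: [0.7, 0.1, -1.1]
gripper_width: 0.286
grip_force: 25.0
```

```bash
python3 g.py .503 .169 .146
python3 - <<'E'
from workcell import ctrl
from h import *
p,d=ctrl.capture("side");cv2.imwrite("pics/s3.png",p[:,:,::-1])
i=ctrl.camera_info("side");C=cloud(d,i["K"],i["rvec"],i["tvec"])
P=C.reshape(-1,3);n=np.hypot(P[:,0]-.503,P[:,1]-.169)<.035
for lo in np.arange(.11,.24,.02):
    Q=P[n&(P[:,2]>lo)&(P[:,2]<lo+.02)];print(lo.round(2),len(Q),*(circ(Q) if len(Q)>3 else ()))
E
```

```text
ee [0.5033 0.1685 0.2777] rot [ 3.06   0.712 -0.   ] f [ 0.7  0.1 -1.1] grip 24.999685222283006 w 0.286 t 6.45
shift cm [-0.   -0.06 13.17]
0.11 0
0.13 0
0.15 43 [501.4 171.4] 5.0
0.17 52 [503.  171.1] 5.6
0.19 54 [502.2 171.5] 5.5
0.21 20 [502.  171.7] 4.1
0.23 460 [502.2 169.9] 29.3
```

View pics/s3.png

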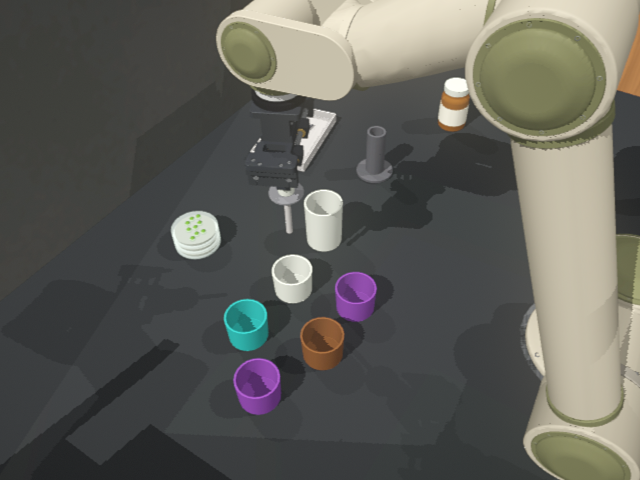

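The side view shows the probe upright with its tip at (290,233), directly above the low pot at (292,278). Now I'm dipping.

drive_tool --motion '[[1,[0,0,2],0],[1,[0,0,3],0],[1,[0,0,3],0],[1,[0,0,3],0],[1,[0,0,2.2],0]]'

```text
t: 7.12
ee_pos: [0.503, 0.1687, 0.1446]
tool_rot: [-3.06, -0.713, 0.001]
force: [0.1, -1.0, -0.3]
gripper_width: 0.289
grip_force: 25.0
```

drive_tool --motion '[[1,[0,0,0],0],[1,[0,0,0],0],[1,[0,0,0],0],[1,[0,0,0],0],[1,[0,0,0],0]]'

```text
t: 7.75
ee_pos: [0.5033, 0.1688, 0.146]
tool_rot: [3.06, 0.713, 0.001]
force: [-0.1, -0.4, -1.4]
gripper_width: 0.289
grip_force: 25.0
```

drive_tool --motion '[[1,[0,0,0],0],[1,[0,0,0],0],[1,[0,0,0],0],[1,[0,0,0],0],[1,[0,0,0],0]]'

```text
t: 8.38
ee_pos: [0.5032, 0.1688, 0.1458]
tool_rot: [-3.06, -0.713, -0.0]
force: [0.6, 0.4, -1.1]
gripper_width: 0.286
grip_force: 25.0
```

```bash
python3 g.py .503 .169 .278
python3 - <<'E'
from workcell import ctrl
import cv2
p,d=ctrl.capture("side");cv2.imwrite("pics/s4.png",p[:,:,::-1])
E
```

```text
ee [0.5032 0.1688 0.1458] rot [-3.06  -0.713 -0.   ] f [ 0.6  0.4 -1.1] grip 24.99969187192619 w 0.286 t 8.375
shift cm [-1.000e-02 -3.000e-02 -1.322e+01]
```

View pics/s4.png

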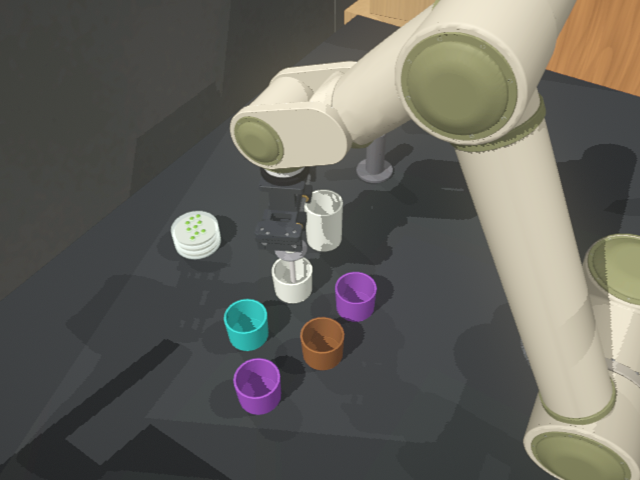

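The side view shows the stem inside the low pot at (292,270). It has been held for over a second. I'm raising the probe and going back.

drive_tool --motion '[[1,[0,0,-2],0],[1,[0,0,-3],0],[1,[0,0,-3],0],[1,[0,0,-3],0],[1,[0,0,-2.2],0]]'

```text
t: 9.05
ee_pos: [0.5032, 0.1688, 0.2791]
tool_rot: [3.06, 0.713, 0.002]
force: [0.3, -0.5, -0.6]
gripper_width: 0.284
grip_force: 25.0
```

drive_tool --motion '[[1,[0,0,0],0],[1,[-0.7,2,0],0],[1,[-1.4,4,0],0],[1,[-1.4,4,0],0],[1,[-1.4,4,0],0]]'

```text
t: 9.68
ee_pos: [0.5208, 0.0203, 0.2763]
tool_rot: [-3.059, -0.713, 0.003]
force: [1.2, 0.1, -0.2]
gripper_width: 0.285
grip_force: 25.0
```

drive_tool --motion '[[1,[-1.4,4,0],0],[1,[-1.4,4,0],0],[1,[-1.4,4,0],0],[1,[-1.4,4,0],0],[1,[-1.1,3,0],0]]'

```text
t: 10.3
ee_pos: [0.5447, -0.1801, 0.276]
tool_rot: [-3.058, -0.711, 0.003]
force: [-0.2, -0.6, -1.7]
gripper_width: 0.288
grip_force: 25.0
```

drive_tool --motion '[[1,[-0.7,1.6,0],0],[1,[0,0,0],0],[1,[0,0,0],0],[1,[0,0,0],0],[1,[0,0,0],0]]'

```text
t: 10.92
ee_pos: [0.5459, -0.1952, 0.2779]
tool_rot: [3.059, 0.714, 0.0]
force: [-0.2, 0.7, -0.5]
gripper_width: 0.289
grip_force: 25.0
```

```bash
python3 g.py .5450 -.1970 .1485
python3 - <<'E'
from workcell import ctrl
from h import *
for n in("wrist","side"):
    i=ctrl.camera_info(n);p,d=ctrl.capture(n);cv2.imwrite(f"pics/{n}5.png",p[:,:,::-1])
    P=cloud(d,i["K"],i["rvec"],i["tvec"])[d>0]
    m=np.hypot(P[:,0]-.545,P[:,1]+.197)<.035
    for lo,hi in((.095,.115),(.15,.18),(.18,.22),(.235,.25)):
        Q=P[m&(P[:,2]>lo)&(P[:,2]<hi)]
        if len(Q)>5: print(n,lo,len(Q),*circ(Q))
E
```

```text
ee [ 0.5459 -0.1952  0.2779] rot [3.059 0.714 0.   ] f [-0.2  0.7 -0.5] grip 24.99967130832374 w 0.289 t 10.925
shift cm [-0.16  0.12 12.94]
wrist 0.095 407 [ 543.4 -199. ] 19.9
wrist 0.235 3518 [ 547.3 -195.2] 27.5
side 0.095 235 [ 543.7 -195.2] 22.3
side 0.15 59 [ 545.4 -191.5] 6.1
side 0.18 84 [ 544.9 -192.6] 6.1
side 0.235 310 [ 545.1 -192.7] 30.2
```

View pics/side5.png

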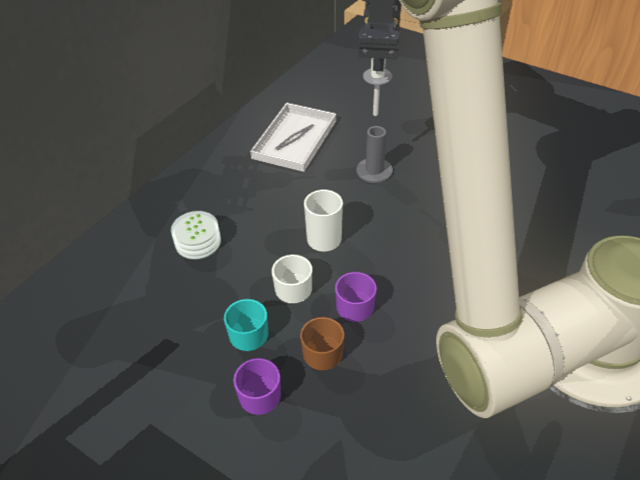

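The side view shows the probe upright, tip at (376,115), above the open tube with its rim at (376,131). The pots are unmoved. I'm recentring by about 4 mm and lowering.

drive_tool --motion '[[1,[-0.35,0.15,2],0],[1,[0,0,3],0],[1,[0,0,3],0],[1,[0,0,3],0],[1,[0,0,1.9],0]]'

```text
t: 11.65
ee_pos: [0.543, -0.1985, 0.1474]
tool_rot: [-3.059, -0.713, 0.002]
force: [-0.7, 0.5, 17.3]
gripper_width: 0.289
grip_force: 25.0
```

drive_tool --motion '[[1,[0,0,0],0],[1,[0,0,0],0],[1,[0,0,0],0],[1,[0,0,0],0],[1,[0,0,0],0]]'

```text
t: 12.28
ee_pos: [0.5433, -0.1988, 0.1489]
tool_rot: [3.06, 0.713, 0.0]
force: [0.2, 0.4, -1.6]
gripper_width: 0.29
grip_force: 25.0
```

drive_tool --motion '[[1,[0,0,0.1],0],[0.6,[0,0,0],0],[0.5,[0,0,0],0],[0.2,[0,0,0],0],[0,[0,0,0],0]]'

```text
t: 12.9
ee_pos: [0.5433, -0.1988, 0.1478]
tool_rot: [3.06, 0.713, 0.0]
force: [-0.4, 0.2, 0.2]
gripper_width: 0.701
grip_force: 0.0
```

drive_tool --motion '[[0,[0,0,0],0],[0,[0,0,0],0],[0,[0,0,0],0],[0,[0,0,0],0],[0,[0,0,0],0]]'

```text
t: 13.52
ee_pos: [0.5433, -0.1988, 0.1478]
tool_rot: [-3.06, -0.713, 0.0]
force: [0.3, 0.4, 0.2]
gripper_width: 1.001
grip_force: 0.0
```

drive_tool --motion '[[0,[0,0,-2],0],[0,[0,0,-3],0],[0,[0,0,-3],0],[0,[0,0,-3],0],[0,[0,0,-2],0]]'

```text
t: 14.15
ee_pos: [0.5434, -0.1989, 0.2793]
tool_rot: [3.059, 0.713, 0.002]
force: [0.2, 0.0, 0.0]
gripper_width: 1.001
grip_force: 0.0
```

drive_tool --motion '[[0,[0,0,0],0],[0,[0,0,0],0],[0,[0,0,0],0],[0,[0,0,0],0],[0,[0,0,0],0]]'

```text
t: 14.78
ee_pos: [0.5433, -0.1988, 0.2775]
tool_rot: [-3.059, -0.713, 0.001]
force: [0.7, -0.3, 0.1]
gripper_width: 0.998
grip_force: 0.0
```

```bash
python3 g.py .5450 -.1970 .1485
python3 - <<'E'
from workcell import ctrl
from h import *
for n in("wrist","side"):
    i=ctrl.camera_info(n);p,d=ctrl.capture(n);cv2.imwrite(f"pics/{n}6.png",p[:,:,::-1])
    C=cloud(d,i["K"],i["rvec"],i["tvec"]);P=C[d>0]
    m=np.hypot(P[:,0]-.545,P[:,1]+.197)<.045
    for lo,hi in((.005,.012),(.107,.118),(.125,.172),(.174,.19)):
        Q=P[m&(P[:,2]>lo)&(P[:,2]<hi)]
        if len(Q)>5: print(n,lo,len(Q),*circ(Q),Q[:,2].mean())
for n,(a,b,c,e),lo,hi in(("low",(268,250,316,305),.048,.06),("tall",(300,185,348,255),.093,.105)):
    P=C[b:e,a:c].reshape(-1,3);Q=P[(P[:,2]>lo)&(P[:,2]<hi)];print(n,*circ(Q))
E
```

```text
ee [ 0.5433 -0.1988  0.2775] rot [-3.059e+00 -7.130e-01  1.000e-03] f [ 0.7 -0.3  0.1] grip 0.0 w 0.998 t 14.775
shift cm [ 0.24 -0.08 12.9 ]
wrist 0.005 1300 [ 543.6 -199.3] 39.9 0.00894263941937347
wrist 0.107 1606 [ 543.7 -199.3] 28.0 0.11496103498780119
wrist 0.125 289 [ 547.8 -197.9] 12.2 0.14867318902574553
wrist 0.174 1005 [ 543.7 -199.5] 13.3 0.1803687860461496
side 0.005 356 [ 541.9 -194.6] 41.5 0.007376858530670081
side 0.107 265 [ 540.9 -197.9] 29.4 0.11245586016098474
side 0.125 242 [ 541.5 -194.2] 13.5 0.148052020392783
side 0.174 92 [ 542.6 -196.7] 14.7 0.17781347327370253
low [503.6 170.7] 37.5
tall [525.5  34.4] 38.1
```

View pics/side6.png

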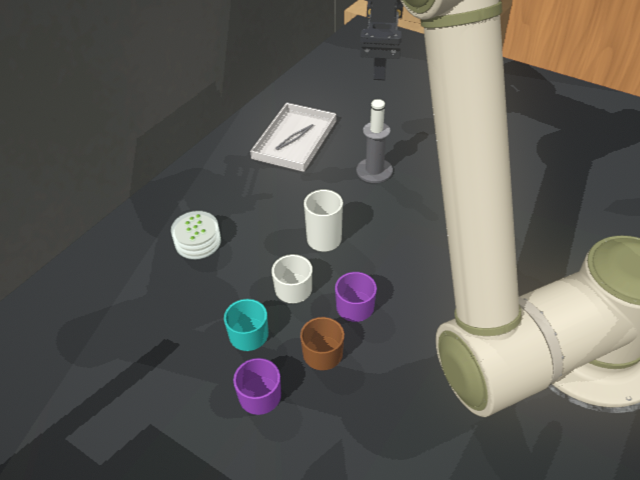

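The side view shows the probe upright in the stand with its guard on the rim at (376,130) and the gripper clear above it. The guard is centred on the stand's foot to within a millimetre in the wrist view, and the pots are in place.

```bash
python3 -c "
from workcell import ctrl
print(ctrl.sign_off())"
```

```text
the job is handed in; nothing more can be done
None
```

I dipped the probe upright into the low white pot for over a second, put it back upright in its stand with the guard on the rim, let go with both pots where they started, and handed the job in; no verdict came back.

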